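Hold a wall touch panel home in the screw-driving fixture

ROBOT

A 6-joint arm with a two-finger parallel gripper is mounted at the origin on the work surface. World frame = base frame: x ahead of the robot, y to its left, z up, the work surface at z = 0. Lengths are in m, angles in rad, forces in N, time in s.
With the tool pointing down it reaches from about 0.25 to 0.725 m from the base axis. Payload 4 kg.
Tool frame: the origin (TCP) lies midway between the tips of the shut fingers; the grasp point (between the pads) lies 19 mm behind it; z points along the fingers, y is the line along which they close (so a half turn about z gives the same grasp; the last joint's range is limited). The gripper opens to 85 mm and grips with 20 to 120 N. Pads are 22 mm wide; open, the fingers measure 114 mm over their backs; the gripper's body (76 mm by 85 mm) begins 54 mm behind the grasp point. The pads swing forward as they close: fully open they stand 13 mm farther back than shut.
Start: joints at [-1.152, 0.241, 0.005, 1.335, 0, 1.571], TCP at [0.203, -0.457, 0.231] pointing down, gripper open.
Joint ranges: [-2.72, 2.72], [-1.05, 1.87], [-1.09, 1.28], [-1.99, 2.15], [-1.42, 1.44], [-3.14, 3.14]. Speed limits (rad/s): [2.79, 2.79, 3.14, 3.14, 3.14, 3.14].

INTERFACE

Orientations are given as a unit quaternion [x, y, z, w].
In Python, from workcell import get_obs, camera, job_done, silhouettes gives the robot as it stands. The module is installed in compiled form; this text tells all that it offers.
- The arm moves only by the tool drive_tool, never from a script. Its argument "increments" is a list of rows, each a list of 3 entries, a list of its own where there are three numbers: the shift along the world's x, y, z in mm, then the turn, a rotation vector about the world's x, y, z in degrees, then the opening, from 0 (shut) to 1 (fully open). A call has 1 to 8 rows; each row shifts and turns the commanded pose from where the row before left it; what a row does not reach is not made up. A row lasts 1/12 s, in which the tool goes at most 41.7 mm and 7.16 degrees, less where a joint would pass 70% of its speed; a pose out of reach is approached as far as the arm can. A call is refused whole if a number of a shift passes 41.7 or a number of a turn 7.16, either way. A call with a gripper value outside its range is refused whole. The fingers move at their own pace and stop on an object; the grip force is fixed at half the most. Time passes only in rows, so rows that do not move let the fingers close. It gives the time, the measured TCP pose, the force, the opening and the grip force at its end, in the units of the state.
- get_obs(): the state, without advancing time (a new reading comes with each control period).
- camera(name): name is "scene" or "side" or "wrist"; returns a dict with "image" (480x640x3 uint8, red, green, blue), "K" (3x3 intrinsics, pixels), "view" (4x4, takes a point from world to camera coordinates). Camera axes: x right, y down, z forward; pixel columns grow to the right and rows downward; lengths in m; the calibration is good to about 2 mm. A picture is of the moment at which its call begins. There is no depth.
- job_done(): hands the job in; it is judged then, once.
Trained networks look in a picture, given as the dict that the camera call returned (one of the last four; its "shot" number tells which), for a name from the list of things; names that differ only in an ending like _2 or _b are one class to them, and where a whole thing is asked for, a point or a joint stands for the part that bears it (a point fixed in the world has none). Each returns a list of dicts, best first, with "conf" (0 to 1); they miss things now and then, are a little off and sometimes report something else, mostly with a low value. They report only what shows in the picture. A call takes as long as a camera call.
- silhouettes(query, picture): "region" (480x640 bool, what is visible of it) and "bbox" ([left, top, right, bottom] in pixels, round what is visible of it).
The state is a dict: "clock": time; "joint_pos": joint angles; "joint_vel": joint speeds; "tau": joint torques, N m; "eef_pos": TCP position; "tool_rot": TCP orientation; "ft_force": force on the tool from outside, world axes, zero at the start; "ft_torque": the same for the moment, N m; "grip_width": finger opening in m; "grasp_force": force on a finger pad.
Only numpy, scipy, OpenCV 4.12 (cv2) and the standard library are available. Lean on these libraries where they do the work, as an engineer would, in place of code of your own. Each camera call takes 0.05 s, during which the arm holds its last target. There are 200 camera calls.

TASK

Lift the touch panel off its foam pad, lay it glass down on the open end of the fixture's bed and slide it gently between the side guides until it butts against the end fence. Then hold it there for the screws to be driven: one steady diagonal push, forward and down together, about 10 N each way, so that it is tight against the fence and flat on the bed at once; the program finishes while still holding this push. Do not ram the panel, and leave the tape rolls, cutters and screwdriver alone.

Things in the scene. Friction and masses are not known exactly. Their poses are not given: they have to be found in the camera images.
- panel: Wall touch panel, the workpiece, 0.22 to 0.42 kg, lying glass down: a flat dark slab 130 (x) x 86 (y) x 9 mm with a grey in-wall box 50 (x) x 46 (y) x 32 mm standing on the middle of its back (box top 41 mm above the slab's underside). Origin: centre of the slab's underside; x along the 130 mm side, z up. Grip it by the box, across its 46 mm. Either short end may lead into the slot.
- pad: White foam pad, fixed, 190 (x) x 140 (y) x 10 mm, on which the panel lies at the start, turned up to 0.4 rad from it. Origin: centre of its underside.
- jig: Screw-driving fixture, fixed to the bench: aluminium base plate 260 (x) x 150 (y) x 12 mm with an 8 mm bed on it, so the bed's surface is 20 mm above the bench. Origin: centre of the base's underside; +x is the direction in which the panel slides in, towards the fence. The bed is 250 x 128 mm, open and bare from x = -125 mm to +35 mm.
- jig_bed: The fixture's flat white polyethylene bed (fixed), 250 x 128 x 8 mm. Origin: centre of its underside, 12 mm above the bench; axes as the fixture. Bed, guides and fence are slick: the panel slides on them with a friction coefficient of about 0.1, so pressing down on it eats a little of a forward push.
- jig_fence: The fixture's end fence (fixed): steel bar across the bed's far end, 20 (x) x 128 (y) mm, 26 mm high above the bed. Origin: at the foot of the face that looks towards the open end; axes as the fixture.
- slot_mouth (a point): Point on the bed midway between the near ends of the straight side guides, 50 mm before the fence; axes as the fixture. From here on the slot is 89 mm wide and 11 mm high, under steel keeper strips that overhang the panel's edges by 4 mm (strip tops 15 mm above the bed). Before it, the guides (11 mm high) flare out over 20 mm to 105 mm apart.
- fence_foot (a point): Point on the bed's surface at the middle of the fence's face (fixture x = 105 mm, z = 20 mm), axes as the fixture. The panel is home when its centre is 65 mm before this point, in line with it; the panel's underside then lies at this point's height.
- tape_red: Bystander: red tape roll lying flat, 96 mm across, 12 mm high. Origin: centre of its underside.
- tape_white: Bystander: white tape roll lying flat, 104 mm across, 22 mm high. Origin: centre of its underside.
- cutters: Bystander: side cutters with blue handles, about 130 mm long, lying flat. Origin: at the pivot, on the bench.
- driver: Bystander: hand screwdriver, 160 mm long, lying flat.

How it is judged:
By the outcome, as a careful person would: the job done as asked, in the order asked, and still so for the second after the job is handed in, while the arm keeps its last pose, push and grip.
It also fails if it takes over 48 s, if anything falls off the work surface, if the arm or the gripper's body presses on something with over 40 N, if the wrist force passes 120 N, or if a joint passes its speed limit or range.

## Working session

There is one attempt and no reset: what is moved stays moved. The work goes in short steps, Python scripts to look and compute and a tool call to move; the robot and the scene stay as the last step left them, time stands still between calls to the robot, and variables do not carry over. Pictures are saved under pics/ and viewed, at most 10 in all, crops included, and the job is handed in when it is done.

Besides the shell and the picture viewer there is one more tool, called after "Request:" as a command line: name --argument value ..., lists and objects as JSON in quotes. drive_tool: Moves the arm, as the interface text tells. Its arguments: {"type":"object","properties":{"increments":{"type":"array"}},"required":["increments"]}

```bash
mkdir -p pics
cat > h.py <<'E'
import numpy as np, cv2
from workcell import get_obs,camera,job_done,silhouettes
def ray(p,uv,z):
    K=np.array(p['K']);V=np.array(p['view']);R=V[:3,:3];c=-R.T@V[:3,3]
    d=(R.T@np.linalg.inv(K)@np.c_[np.atleast_2d(uv),np.ones(len(np.atleast_2d(uv)))].T).T
    return c+d*((z-c[2])/d[:,2])[:,None]
def proj(p,X):
    K=np.array(p['K']);V=np.array(p['view']);q=(V[:3,:3]@np.atleast_2d(X).T).T+V[:3,3];q=(K@q.T).T;return q[:,:2]/q[:,2:]
def save(p,n): cv2.imwrite('pics/'+n,cv2.cvtColor(p['image'],cv2.COLOR_RGB2BGR))
E
python3 - <<'E'
from h import *
o=get_obs();print(o['clock'],o['eef_pos'],o['tool_rot'],o['grip_width'])
for c in ('scene','side'):
    p=camera(c);save(p,c+'1.png');V=np.array(p['view']);print(c,-V[:3,:3].T@V[:3,3])
    for n,z in (('panel',.02),('pad',.01),('jig',.012),('jig_bed',.02),('jig_fence',.046)):
        for s in silhouettes(n,p)[:1]:
            r=s['region'].astype(np.uint8);cs=max(cv2.findContours(r,0,2)[0],key=cv2.contourArea)
            W=ray(p,cs[:,0,:].astype(float),z)[:,:2]
            (cx,cy),wh,a=cv2.minAreaRect((W*1000).astype(np.float32));print(n,round(s['conf'],2),s['bbox'],np.round([cx,cy,*wh,a],1))
E
```

```text
0.0 [ 0.20308563 -0.45622348  0.23043856] [ 9.78157335e-01  2.07863423e-01 -2.05942481e-04 -9.91416703e-04] 0.08511756110741221
scene [ 1.09850514 -0.76976952  0.81543138]
panel 0.8 [202.8, 260.9, 282.4, 310.0] [ 531.  -186.    93.8  134.3   86.8]
pad 0.62 [192.4, 247.3, 307.8, 326.1] [ 529.7 -171.5  144.2  196.5   78.9]
jig 0.61 [290.0, 163.9, 409.9, 220.9] [540.4 222.4 259.8 204.3  17.9]
jig_bed 0.73 [292.1, 161.7, 398.8, 213.1] [542.1 203.7 247.  140.   17.5]
jig_fence 0.96 [386.6, 169.6, 407.5, 211.9] [658.3 229.1  26.  162.2  17.9]
side [0.36910891 0.89511061 0.64518186]
panel 0.64 [341.5, 200.0, 395.6, 229.1] [ 524.7 -193.3  137.7  131.8   86.8]
pad 0.93 [321.0, 199.6, 410.4, 244.1] [ 524.6 -159.3  158.9  198.    77.7]
jig 0.59 [252.4, 279.0, 398.8, 349.4] [544.7 200.8 260.2 192.4  17. ]
jig_bed 0.94 [255.8, 288.2, 394.8, 343.0] [538.2 214.5 246.3 144.3  16.9]
jig_fence 0.91 [256.3, 280.4, 269.2, 338.9] [646.6 257.   22.2 153.2  17.5]
```

View pics/scene1.png

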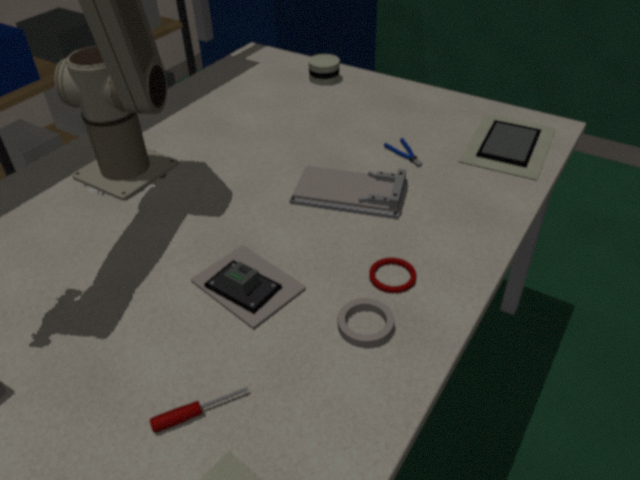

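View pics/side1.png

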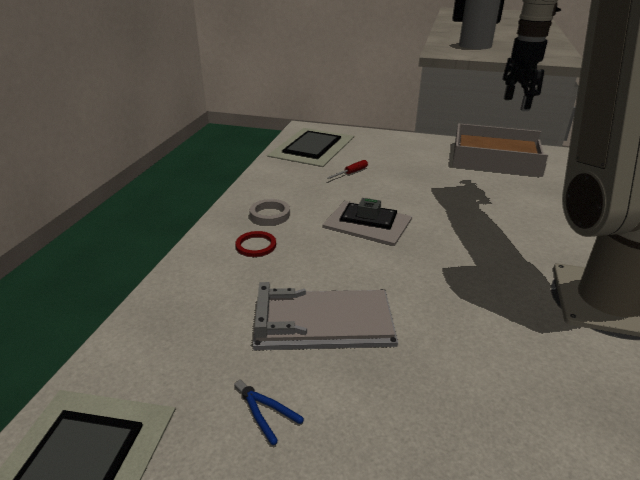

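The scene picture shows the panel on its pad at (242,285), and the fixture at (350,190) with its fence on the right (396,190), away from the robot. In the side picture the fence is at (263,310) and the mouth opens to the right. The bystanders are clear of both. Next I fit the known shapes to the silhouettes in both views.

```bash
cat >> h.py <<'E'
from scipy.optimize import minimize
def box(x0,x1,y0,y1,z0,z1): return np.array([[x,y,z] for x in(x0,x1) for y in(y0,y1) for z in(z0,z1)],float)
PANEL=[box(-65,65,-43,43,0,9),box(-25,25,-23,23,9,41)]
JIG=[box(-130,130,-75,75,0,12),box(-125,125,-64,64,12,20),box(105,125,-64,64,20,46)]
FENCE=[box(0,20,-64,64,0,26)]; BED=[box(-125,125,-64,64,0,8)]; PAD=[box(-95,95,-70,70,0,10)]
def place(M,q,z): 
    c,s=np.cos(q[2]),np.sin(q[2]);R=np.array([[c,-s,0],[s,c,0],[0,0,1]])
    return [(b@R.T+[q[0],q[1],z])/1000 for b in M]
def fit(M,z,q0,obs):
    def cost(q):
        t=0
        for p,r in obs:
            m=np.zeros((1920,2560),np.uint8)
            for b in place(M,q,z):
                h=cv2.convexHull(((proj(p,b)+.5)*4).astype(np.float32));cv2.fillConvexPoly(m,np.round(h*16).astype(np.int32),255,cv2.LINE_8,4)
            m=cv2.resize(m,(640,480),interpolation=cv2.INTER_AREA)/255.
            t+=np.abs(cv2.GaussianBlur(m,(0,0),1)-cv2.GaussianBlur(r.astype(float),(0,0),1)).sum()/r.sum()
        return t
    q0=np.array(q0,float)
    r=minimize(cost,q0,method='Nelder-Mead',options=dict(initial_simplex=np.vstack([q0,q0+[12,0,0],q0+[0,12,0],q0+[0,0,.1]]),xatol=.05,fatol=1e-5))
    return r.x,r.fun
E
python3 - <<'E'
from h import *
P=[camera('scene'),camera('side')]
def go(n,M,z,q):
    S=[silhouettes(n,p) for p in P]
    ob=[(p,s[0]['region']) for p,s in zip(P,S) if s]
    for o in ([ob]+[[x] for x in ob]):
        x,f=fit(M,z,q,o);print(n,np.round(x[:2],1),round(np.degrees(x[2]),1),round(f,3))
go('panel',PANEL,10,[530,-190,-.06]); go('pad',PAD,0,[527,-170,-.2]); go('jig',JIG,0,[540,212,.305])
go('jig_fence',FENCE,20,[640,240,.305]); go('jig_bed',BED,12,[540,212,.305])
E
```

```text
panel [ 526.  -184.3] -3.2 0.143
panel [ 526.5 -182.8] -3.5 0.083
panel [ 525.8 -185.1] -2.2 0.054
pad [ 525.6 -168.7] -11.2 1.903
pad [ 524.4 -168. ] -10.9 0.952
pad [ 526.6 -170.2] -11.5 0.936
jig [541.9 210.1] 17.4 0.071
jig [541.6 211.7] 17.7 0.033
jig [542.3 209.1] 17.2 0.027
jig_fence [643.  239.9] 17.3 1.237
jig_fence [ 175.9 1735.9] 28.2 1.0
jig_fence [643.4 239.1] 17.3 0.081
jig_bed [539.  209.2] 17.8 0.51
jig_bed [538.4 209.3] 17.7 0.298
jig_bed [539.2 209.5] 18.4 0.21
```

Request:
drive_tool --increments '[[[25,20,0],[0,0,-3.4],1],[[25,20,0],[0,0,-3.4],1],[[25,20,0],[0,0,-3.4],1],[[25,20,0],[0,0,-3.4],1],[[25,20,0],[0,0,-3.4],1],[[25,20,0],[0,0,-3.4],1],[[25,20,0],[0,0,-3.4],1],[[25,20,0],[0,0,-3.4],1]]'

```text
clock: 1.87
eef_pos: [0.4044, -0.2957, 0.2314]
tool_rot: [1.0, -0.029, 0.0, 0.0]
ft_force: [0.1, 0.6, 0.0]
grip_width: 0.0855
grasp_force: 0.0
```

Request:
drive_tool --increments '[[[30,28,0],[0,0,0],1],[[30,28,0],[0,0,0],1],[[30,28,0],[0,0,0],1],[[30,28,0],[0,0,0],1],[[0,0,0],[0,0,0],1],[[0,0,0],[0,0,0],1]]'

```text
clock: 2.37
eef_pos: [0.5246, -0.1828, 0.2307]
tool_rot: [1.0, -0.026, -0.0, -0.0]
ft_force: [0.2, 0.2, -0.4]
grip_width: 0.0853
grasp_force: 0.0
```

```bash
cat >> h.py <<'E'
from scipy.spatial.transform import Rotation as Ro
def st():
    o=get_obs();m=Ro.from_quat(o['tool_rot']).as_matrix();print('t',round(o['clock'],2),'pos',np.round(np.array(o['eef_pos'])*1000,1),'yaw',round(np.degrees(np.arctan2(m[1,0],m[0,0])),2),'z',np.round(m[:,2],3),'F',np.round(o['ft_force'],1),'T',np.round(o['ft_torque'],2),'w',round(o['grip_width']*1000,1),'gf',o['grasp_force'],'j',np.round(o['joint_pos'],2));return o
E
python3 - <<'E'
from h import *
st();p=camera('wrist');save(p,'w1.png')
for s in silhouettes('panel',p)[:1]:
    x,f=fit(PANEL,10,[526,-184,-.055],[(p,s['region'])]);print(s['conf'],s['bbox'],np.round(x[:2],1),np.degrees(x[2]),f)
E
```

```text
t 2.37 pos [ 524.6 -182.8  230.7] yaw -2.94 z [-0.001  0.    -1.   ] F [ 0.2  0.2 -0.4] T [-0.05  0.04 -0.02] w 85.3 gf 0.0 j [-0.34  0.35  0.16  1.38 -0.    2.86]
0.71 [276.2, 152.2, 360.7, 278.6] [ 527.2 -183.3] -2.8179497919282044 0.015687630958053186
```

The wrist fit is tight: panel at (527.2, -183.3), yaw -2.8°. Joint 6 would run past its range at the fixture, so I'll use the half-turn grasp.

Request:
drive_tool --increments '[[[0,0,-10],[0,0,7.1],1],[[0,0,-10],[0,0,7.1],1],[[0,0,-10],[0,0,7.1],1],[[0,0,-10],[0,0,7.1],1],[[0,0,-10],[0,0,7.1],1],[[0,0,-10],[0,0,7.1],1],[[0,0,-10],[0,0,7.1],1],[[0,0,-10],[0,0,7.1],1]]'

```text
clock: 3.13
eef_pos: [0.522, -0.1865, 0.1512]
tool_rot: [0.892, 0.452, -0.0, 0.0]
ft_force: [0.3, 0.4, 0.8]
grip_width: 0.0854
grasp_force: 0.0
```

Request:
drive_tool --increments '[[[0,0,0],[0,0,7.1],1],[[0,0,0],[0,0,7.1],1],[[0,0,0],[0,0,7.1],1],[[0,0,0],[0,0,7.1],1],[[0,0,0],[0,0,7.1],1],[[0,0,0],[0,0,7.1],1],[[0,0,0],[0,0,7.1],1],[[0,0,0],[0,0,7.1],1]]'

```text
clock: 3.8
eef_pos: [0.5221, -0.1866, 0.1517]
tool_rot: [0.57, 0.822, -0.0, 0.0]
ft_force: [-1.1, -1.4, 0.8]
grip_width: 0.0853
grasp_force: 0.0
```

Request:
drive_tool --increments '[[[0,0,0],[0,0,7.1],1],[[0,0,0],[0,0,7.1],1],[[0,0,0],[0,0,7.1],1],[[0,0,0],[0,0,7.1],1],[[0,0,0],[0,0,7.1],1],[[0,0,0],[0,0,7.1],1],[[0,0,0],[0,0,7.1],1],[[0,0,0],[0,0,7.1],1]]'

```text
clock: 4.47
eef_pos: [0.5221, -0.1865, 0.1517]
tool_rot: [0.11, 0.994, -0.0, 0.0]
ft_force: [0.1, 0.3, 0.1]
grip_width: 0.0856
grasp_force: 0.0
```

Request:
drive_tool --increments '[[[1,0,0],[0,0,4.8],1],[[1,0,0],[0,0,4.9],1],[[0,0,0],[0,0,0],1],[[0,0,0],[0,0,0],1]]'

```text
clock: 4.8
eef_pos: [0.5244, -0.1861, 0.1516]
tool_rot: [0.029, 1.0, -0.0, 0.0]
ft_force: [-0.8, -0.8, -0.1]
grip_width: 0.0855
grasp_force: 0.0
```

Run:
```python
from h import *
st();p=camera('wrist');save(p,'w2.png')
for s in silhouettes('panel',p)[:1]:
    x,f=fit(PANEL,10,[526,-184,-.055],[(p,s['region'])]);print(s['conf'],s['bbox'],np.round(x[:2],1),np.degrees(x[2]),f)
```

```text
t 4.8 pos [ 524.4 -186.1  151.6] yaw 176.63 z [ 0. -0. -1.] F [-0.8 -0.8 -0.1] T [0.01 0.   0.03] w 85.5 gf 0.0 j [-0.34  0.4   0.01  1.19 -0.   -0.28]
0.6 [269.4, 161.0, 374.5, 307.8] [ 526.3 -183.1] -3.2554008618402284 0.019383042660088196
```

View pics/w2.png

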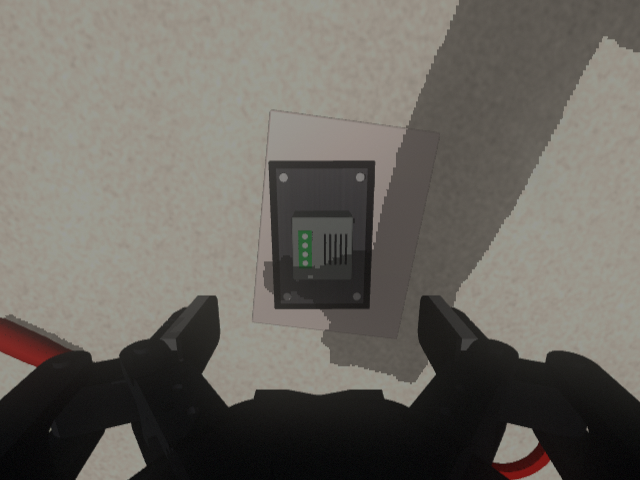

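The wrist view shows the panel upright at (322,235), with the box at (322,245) centred between the open fingers. The two fits agree within 1 mm.

Request:
drive_tool --increments '[[[2.3,2.9,-20],[0,0,0.3],1],[[0,0,-25],[0,0,0],1],[[0,0,-25],[0,0,0],1],[[0,0,-20],[0,0,0],1],[[0,0,-18],[0,0,0],1],[[0,0,-14],[0,0,0],1],[[0,0,-8],[0,0,0],1],[[0,0,0],[0,0,0],1]]'

```text
clock: 5.57
eef_pos: [0.5259, -0.1815, 0.0194]
tool_rot: [0.025, 1.0, 0.001, -0.002]
ft_force: [-0.7, -0.8, 0.1]
grip_width: 0.0853
grasp_force: 0.0
```

Request:
drive_tool --increments '[[[0,0,0],[0,0,0],0.4],[[0,0,0],[0,0,0],0.4],[[0,0,0],[0,0,0],0.4],[[0,0,0],[0,0,0],0.4],[[0,0,0],[0,0,0],0.4],[[0,0,0],[0,0,0],0.4]]'

```text
clock: 6.07
eef_pos: [0.529, -0.1825, 0.023]
tool_rot: [0.025, 1.0, -0.001, 0.002]
ft_force: [-0.2, -0.3, 6.1]
grip_width: 0.045
grasp_force: 64.3
```

```bash
python3 -c "from h import *;st()"
```

```text
t 6.07 pos [ 529.  -182.5   23. ] yaw 177.19 z [ 0.003 -0.002 -1.   ] F [-0.2 -0.3  6.1] T [-0.21  0.12 -0.05] w 45.0 gf 64.27693963050842 j [-0.33  0.53 -0.15  0.89 -0.   -0.28]
```

Request:
drive_tool --increments '[[[0,0,5],[0,0,0],0.4],[[0,0,10],[0,0,0],0.4],[[0,0,20],[0,0,0],0.4],[[0,0,25],[0,0,0],0.4],[[0,0,25],[0,0,0],0.4],[[0,0,10],[0,0,0],0.4],[[0,0,0],[0,0,0],0.4],[[0,0,0],[0,0,0],0.4]]'

```text
clock: 6.73
eef_pos: [0.5276, -0.1818, 0.1163]
tool_rot: [0.024, 1.0, -0.0, 0.0]
ft_force: [0.0, -0.6, -2.0]
grip_width: 0.0448
grasp_force: 63.4
```

Run:
```python
from h import *
o=st();p=camera('wrist');save(p,'w3.png');V=np.array(p['view']);print('cam',-V[:3,:3].T@V[:3,3],'up',-V[1,:3])
for s in silhouettes('panel',p)[:1]:
    z=o['eef_pos'][2]*1000-12
    for dz in (-2,0,2):
        x,f=fit(PANEL,z+dz,[526,-184,-.055],[(p,s['region'])]);print(z+dz,s['conf'],s['bbox'],np.round(x[:2],1),np.degrees(x[2]),f)
```

```text
t 6.73 pos [ 527.6 -181.8  116.3] yaw 177.2 z [ 0. -0. -1.] F [ 0.  -0.6 -2. ] T [ 0.    0.05 -0.02] w 44.8 gf 63.38241934776306 j [-0.33  0.43 -0.04  1.11  0.   -0.28]
cam [ 0.4624598  -0.1781261   0.25840768] up [-0.9648953   0.04555598 -0.25865365]
102.28253009208635 0.57 [217.1, 153.7, 416.7, 396.3] [ 525.8 -181. ] -2.7381370332772987 0.21869708984352057
104.28253009208635 0.57 [217.1, 153.7, 416.7, 396.3] [ 525.8 -181.4] -2.92467444664272 0.24609534935782146
106.28253009208635 0.57 [217.1, 153.7, 416.7, 396.3] [ 525.9 -181.5] -2.701860657912709 0.2758397849426085
```

View pics/w3.png

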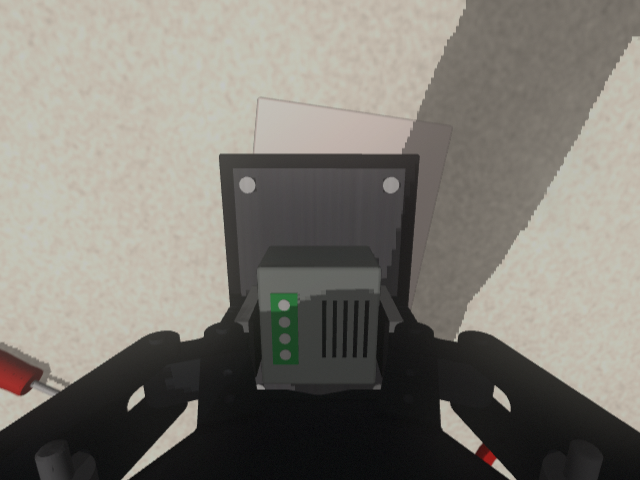

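The panel hangs level in the grip. Its rear slab edge runs from (219,154) to (419,154). I'll find its pose in the hand from that edge.

Run:
```python
from h import *
o=st();p=camera('wrist')
g=cv2.cvtColor(p['image'],cv2.COLOR_RGB2GRAY).astype(float)
# subpixel rear edge and side edges
def edge(a): d=np.abs(np.diff(cv2.GaussianBlur(a.reshape(1,-1),(0,0),1).ravel()));i=d.argmax();return i+1
top=[(c,140+edge(g[140:165,c])) for c in range(230,411,10)]
lft=[(205+edge(g[r,205:235]),r) for r in range(165,290,8)]
rgt=[(405+edge(g[r,405:435]),r) for r in range(165,290,8)]
print(top[::6],lft[::5],rgt[::5])
L=lambda q:np.polyfit([a[0] for a in q],[a[1] for a in q],1)
M=lambda q:np.polyfit([a[1] for a in q],[a[0] for a in q],1)
m,b=L(top);C=[]
for q in (lft,rgt):
    k,d=M(q);y=(m*d+b)/(1-m*k);C.append((k*y+d,y))
print(C)
for z in np.arange(.106,.120,.002):
    W=ray(p,C,z)*1000;d=W[1]-W[0];yaw=np.degrees(np.arctan2(d[1],d[0]))
    u=np.array([-d[1],d[0]])/np.hypot(*d[:2]);u=u if u[0]>0 else -u
    print(round(z*1000),'len',np.hypot(*d[:2]).round(2),'yaw',round(np.degrees(np.arctan2(u[1],u[0])),2),'centre',(W.mean(0)[:2]+65*u).round(1))
```

```text
t 6.83 pos [ 526.3 -181.4  114.5] yaw 177.19 z [-0.003  0.001 -1.   ] F [ 0.4 -0.4 -1.9] T [0.01 0.   0.02] w 44.9 gf 63.382015228271484 j [-0.33  0.43 -0.04  1.11  0.   -0.28]
[(230, np.int64(154)), (290, np.int64(154)), (350, np.int64(154)), (410, np.int64(154))] [(np.int64(219), 165), (np.int64(222), 205), (np.int64(225), 245), (np.int64(228), 285)] [(np.int64(419), 165), (np.int64(416), 205), (np.int64(413), 245), (np.int64(410), 285)]
[(np.float64(218.5500000000001), np.float64(154.0)), (np.float64(419.83051470588254), np.float64(154.00000000000006))]
106 len 88.12 yaw -2.71 centre [ 524.8 -180.4]
108 len 86.96 yaw -2.71 centre [ 524.9 -180.4]
110 len 85.79 yaw -2.71 centre [ 524.9 -180.4]
112 len 84.62 yaw -2.71 centre [ 524.9 -180.4]
114 len 83.45 yaw -2.71 centre [ 524.9 -180.4]
116 len 82.28 yaw -2.71 centre [ 525.  -180.4]
118 len 81.12 yaw -2.71 centre [ 525.  -180.4]
```

Request:
drive_tool --increments '[[[-2,15,0],[0,0,1],0.4],[[-2,30,0],[0,0,1.7],0.4],[[-2,35,0],[0,0,1.7],0.4],[[-2,35,0],[0,0,1.7],0.4],[[-2,35,0],[0,0,1.7],0.4],[[-2,35,0],[0,0,1.7],0.4],[[-2,35,0],[0,0,1.7],0.4],[[-2,35,0],[0,0,1.7],0.4]]'

```text
clock: 7.55
eef_pos: [0.51, 0.0752, 0.1151]
tool_rot: [-0.089, 0.996, 0.0, -0.001]
ft_force: [0.3, -0.1, -2.4]
grip_width: 0.045
grasp_force: 63.3
```

Request:
drive_tool --increments '[[[-2,35,0],[0,0,1.7],0.4],[[-2,35,0],[0,0,1.7],0.4],[[-2,30,0],[0,0,1.7],0.4],[[-2,20,0],[0,0,1.7],0.4],[[-2,4,0],[0,0,0.5],0.4],[[0,0,0],[0,0,0],0.4],[[0,0,0],[0,0,0],0.4],[[0,0,0],[0,0,0],0.4]]'

```text
clock: 8.22
eef_pos: [0.5011, 0.1961, 0.1157]
tool_rot: [-0.151, 0.989, -0.0, -0.001]
ft_force: [-0.1, -0.1, -0.8]
grip_width: 0.0452
grasp_force: 63.3
```

```bash
python3 -c "from h import *;st()"
```

```text
t 8.22 pos [501.1 196.1 115.7] yaw -162.67 z [-0.001 -0.001 -1.   ] F [-0.1 -0.1 -0.8] T [ 0.03 -0.05 -0.02] w 45.2 gf 63.34878444671631 j [ 0.37  0.39 -0.09  1.09 -0.    0.07]
```

Request:
drive_tool --increments '[[[0,0,-15],[0,0,0],0.4],[[0,0,-20],[0,0,0],0.4],[[0,0,-18],[0,0,0],0.4],[[0,0,-12],[0,0,0],0.4],[[0,0,-8],[0,0,0],0.4],[[0,0,0],[0,0,0],0.4],[[0,0,0],[0,0,0],0.4]]'

```text
clock: 8.8
eef_pos: [0.5017, 0.1962, 0.0432]
tool_rot: [-0.15, 0.989, -0.0, -0.0]
ft_force: [-0.3, -0.3, -1.9]
grip_width: 0.0449
grasp_force: 63.3
```

Run:
```python
from h import *
st();P=[camera('scene'),camera('side')]
im=np.hstack([cv2.resize(p['image'][b:b+120,a:a+160],None,fx=2.5,fy=2.5,interpolation=cv2.INTER_CUBIC) for p,(a,b) in zip(P,((270,110),(245,235)))])
cv2.imwrite('pics/c4.png',im[:,:,::-1])
for p in P:
  for n,M,z,q in (('jig_fence',FENCE,20,[642,241,.304]),('panel',PANEL,27,[499,197,.304])):
    s=silhouettes(n,p)
    if s: x,f=fit(M,z,q,[(p,s[0]['region'])]);print(n,s[0]['bbox'],np.round(x[:2],1),np.degrees(x[2]),f)
```

```text
t 8.8 pos [501.7 196.2  43.2] yaw -162.69 z [-0.001 -0.    -1.   ] F [-0.3 -0.3 -1.9] T [0.   0.02 0.07] w 44.9 gf 63.33696484565735 j [ 0.37  0.47 -0.18  0.92 -0.    0.07]
jig_fence [385.6, 168.6, 406.3, 209.5] [642.  241.4] 18.488807815248045 0.07124362534148425
panel [298.8, 163.0, 363.4, 192.0] [496.6 200.3] 16.858743205779668 0.23395980912536843
jig_fence [256.2, 282.6, 270.0, 338.1] [643.9 238.9] 18.103528717914255 0.11173908667116386
panel [311.2, 282.9, 382.4, 324.2] [501.8 191.7] 17.31412854257159 0.23291406030143266
```

View pics/c4.png

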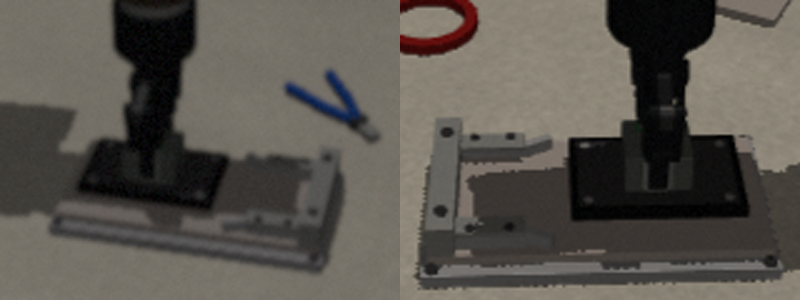

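The crops show the panel over the open bed, parallel to the guides and just short of the flare. The side crop has it at (658,178), with the guide tips at x≈550. It is centred to within about 1 mm, so I'll lower it.

Request:
drive_tool --increments '[[[0,0,-3],[0,0,0],0.4],[[0,0,-2],[0,0,0],0.4],[[0,0,-1.5],[0,0,0],0.4],[[0,0,-1],[0,0,0],0.4],[[0,0,0],[0,0,0],0.4],[[0,0,0],[0,0,0],0.4]]'

```text
clock: 9.6
eef_pos: [0.5015, 0.1971, 0.0356]
tool_rot: [-0.151, 0.988, -0.0, -0.0]
ft_force: [0.7, -0.1, -2.5]
grip_width: 0.0455
grasp_force: 63.3
```

Request:
drive_tool --increments '[[[0,0,-0.7],[0,0,0],0.4],[[0,0,-0.7],[0,0,0],0.4],[[0,0,0],[0,0,0],0.4],[[0,0,0],[0,0,0],0.4]]'

```text
clock: 9.93
eef_pos: [0.5016, 0.1971, 0.0344]
tool_rot: [-0.151, 0.988, -0.0, -0.0]
ft_force: [-0.6, 1.1, -2.1]
grip_width: 0.0454
grasp_force: 63.3
```

```bash
python3 -c "from h import *;st()"
```

```text
t 9.93 pos [501.6 197.1  34.4] yaw -162.6 z [-0. -0. -1.] F [-0.6  1.1 -2.1] T [-0.03  0.01  0.01] w 45.4 gf 63.337833881378174 j [ 0.37  0.48 -0.19  0.9  -0.    0.07]
```

Request:
drive_tool --increments '[[[0,0,-0.5],[0,0,0],0.4],[[0,0,-0.5],[0,0,0],0.4],[[0,0,0],[0,0,0],0.4],[[0,0,0],[0,0,0],0.4]]'

```text
clock: 10.27
eef_pos: [0.5016, 0.1971, 0.0334]
tool_rot: [-0.151, 0.989, -0.0, -0.0]
ft_force: [-0.3, -0.4, -1.9]
grip_width: 0.0451
grasp_force: 63.3
```

Request:
drive_tool --increments '[[[0,0,-0.4],[0,0,0],0.4],[[0,0,-0.4],[0,0,0],0.4],[[0,0,0],[0,0,0],0.4],[[0,0,0],[0,0,0],0.4]]'

```text
clock: 10.6
eef_pos: [0.5019, 0.1972, 0.033]
tool_rot: [-0.151, 0.988, 0.0, 0.0]
ft_force: [0.0, -0.5, 1.9]
grip_width: 0.0452
grasp_force: 63.6
```

Request:
drive_tool --increments '[[[0,0,-0.4],[0,0,0],0.4],[[0,0,-0.4],[0,0,0],0.4],[[0,0,0],[0,0,0],0.4],[[0,0,0],[0,0,0],0.4]]'

```text
clock: 10.93
eef_pos: [0.5021, 0.1972, 0.033]
tool_rot: [-0.151, 0.988, -0.0, 0.001]
ft_force: [-2.6, -0.9, 7.3]
grip_width: 0.0452
grasp_force: 64.4
```

Contact is at TCP z = 33.0, with a stiffness of about 7 N/mm. I'll ease the downforce and slide it in slowly.

Request:
drive_tool --increments '[[[0,0,0.8],[0,0,0],0.4],[[2.9,0.9,0],[0,0,0],0.4],[[3.8,1.2,0],[0,0,0],0.4],[[3.8,1.2,0],[0,0,0],0.4],[[3.8,1.2,0],[0,0,0],0.4],[[3.8,1.2,0],[0,0,0],0.4],[[3.8,1.2,0],[0,0,0],0.4],[[1.9,0.6,0],[0,0,0],0.4]]'

```text
clock: 11.6
eef_pos: [0.5266, 0.2049, 0.033]
tool_rot: [-0.151, 0.989, 0.0, 0.001]
ft_force: [-1.6, -0.6, 6.4]
grip_width: 0.045
grasp_force: 64.4
```

Request:
drive_tool --increments '[[[1.9,0.6,0],[0,0,0],0.4],[[1.9,0.6,0],[0,0,0],0.4],[[1.9,0.6,0],[0,0,0],0.4],[[1.9,0.6,0],[0,0,0],0.4],[[1.9,0.6,0],[0,0,0],0.4],[[0,0,0],[0,0,0],0.4]]'

```text
clock: 12.1
eef_pos: [0.536, 0.2079, 0.033]
tool_rot: [-0.151, 0.989, 0.0, 0.001]
ft_force: [-0.6, -0.8, 4.8]
grip_width: 0.0452
grasp_force: 64.4
```

```bash
python3 -c "from h import *;st()"
```

```text
t 12.1 pos [536.  207.9  33. ] yaw -162.61 z [ 0.001  0.    -1.   ] F [-0.6 -0.8  4.8] T [-0.29  0.02 -0.02] w 45.2 gf 64.38693523406982 j [ 0.37  0.54 -0.09  0.94 -0.    0.07]
```

Request:
drive_tool --increments '[[[1.9,0.6,0.3],[0,0,0],0.4],[[1.9,0.6,0],[0,0,0],0.4],[[1.9,0.6,0],[0,0,0],0.4],[[1.9,0.6,0],[0,0,0],0.4],[[1.9,0.6,0],[0,0,0],0.4],[[1.9,0.6,0],[0,0,0],0.4],[[1.9,0.6,0],[0,0,0],0.4],[[0,0,0],[0,0,0],0.4]]'

```text
clock: 12.77
eef_pos: [0.549, 0.212, 0.033]
tool_rot: [-0.151, 0.989, 0.0, 0.0]
ft_force: [-0.6, 0.4, 3.3]
grip_width: 0.0447
grasp_force: 64.3
```

```bash
python3 -c "
from h import *;o=st();F=np.array(o['ft_force']);c,s=np.cos(.304),np.sin(.304);print('fwd,lat',F[0]*c+F[1]*s,-F[0]*s+F[1]*c)
p=camera('side');cv2.imwrite('pics/c5.png',cv2.resize(p['image'][255:355,245:405],None,fx=4.5,fy=4.5,interpolation=cv2.INTER_CUBIC)[:,:,::-1])"
```

```text
t 12.77 pos [549. 212.  33.] yaw -162.61 z [ 0.001  0.    -1.   ] F [-0.6  0.4  3.3] T [-0.24 -0.08 -0.06] w 44.7 gf 64.3037474155426 j [ 0.37  0.56 -0.05  0.95 -0.    0.07]
fwd,lat -0.4391919610262226 0.5378876881007372
```

View pics/c5.png

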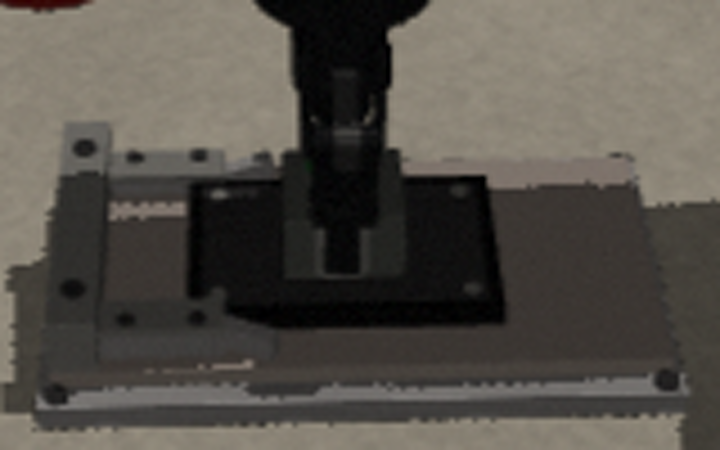

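The leading corners are under both keeper strips, at (205,190) and (215,300), with next to no lateral force. About 34 mm remain.

Request:
drive_tool --increments '[[[1.9,0.6,0],[0,0,0],0.4],[[2.9,0.9,0],[0,0,0],0.4],[[2.9,0.9,0],[0,0,0],0.4],[[2.9,0.9,0],[0,0,0],0.4],[[2.9,0.9,0],[0,0,0],0.4],[[2.9,0.9,0],[0,0,0],0.4],[[1.9,0.6,0],[0,0,0],0.4],[[0.9,0.3,0],[0,0,0],0.4]]'

```text
clock: 13.48
eef_pos: [0.5676, 0.2179, 0.033]
tool_rot: [-0.151, 0.989, -0.0, 0.0]
ft_force: [-1.9, 0.2, 5.1]
grip_width: 0.0449
grasp_force: 64.1
```

Request:
drive_tool --increments '[[[1,0.3,0],[0,0,0],0.4],[[1,0.3,0],[0,0,0],0.4],[[1,0.3,0],[0,0,0],0.4],[[1,0.3,0],[0,0,0],0.4],[[1,0.3,0],[0,0,0],0.4],[[1,0.3,0],[0,0,0],0.4],[[0,0,0],[0,0,0],0.4]]'

```text
clock: 14.07
eef_pos: [0.5736, 0.2197, 0.033]
tool_rot: [-0.151, 0.988, 0.0, 0.0]
ft_force: [-1.7, 0.1, 4.5]
grip_width: 0.0451
grasp_force: 64.1
```

```bash
cat > f.py <<'E'
from h import *;o=st();F=np.array(o['ft_force']);c,s=np.cos(.304),np.sin(.304);print('fwd,lat',F[0]*c+F[1]*s,-F[0]*s+F[1]*c)
E
python3 f.py
```

```text
t 14.07 pos [573.6 219.7  33. ] yaw -162.6 z [ 0.  0. -1.] F [-1.7  0.1  4.5] T [-0.27  0.09 -0.03] w 45.1 gf 64.1201376914978 j [ 0.37  0.61  0.03  0.99 -0.    0.06]
fwd,lat -1.5551954360783427 0.5874156743047478
```

~8 mm left; creep at about 0.7 mm/row.

Request:
drive_tool --increments '[[[0.9,0.3,0],[0,0,0],0.4],[[0.9,0.3,0],[0,0,0],0.4],[[0.9,0.3,0],[0,0,0],0.4],[[0.7,0.2,0],[0,0,0],0.4],[[0.6,0.2,0],[0,0,0],0.4],[[0.6,0.2,0],[0,0,0],0.4],[[0.6,0.2,0],[0,0,0],0.4],[[0,0,0],[0,0,0],0.4]]'

```text
clock: 14.73
eef_pos: [0.5787, 0.2213, 0.033]
tool_rot: [-0.151, 0.989, -0.0, 0.0]
ft_force: [-1.7, -0.1, 4.2]
grip_width: 0.0451
grasp_force: 64.2
```

Request:
drive_tool --increments '[[[0.5,0.16,0],[0,0,0],0.4],[[0.5,0.16,0],[0,0,0],0.4],[[0.5,0.16,0],[0,0,0],0.4],[[0,0,0],[0,0,0],0.4]]'

```text
clock: 15.07
eef_pos: [0.5801, 0.2218, 0.033]
tool_rot: [-0.151, 0.988, -0.0, -0.0]
ft_force: [-1.1, 0.1, 5.4]
grip_width: 0.0449
grasp_force: 64.2
```

```bash
python3 f.py
```

```text
t 15.07 pos [580.1 221.8  33. ] yaw -162.6 z [ 0. -0. -1.] F [-1.1  0.1  5.4] T [-0.32  0.1  -0.06] w 44.9 gf 64.23964977264404 j [ 0.37  0.62  0.05  1.   -0.    0.06]
fwd,lat -1.056188520642286 0.387433228327546
```

Request:
drive_tool --increments '[[[0.5,0.16,0],[0,0,0],0.4],[[0.5,0.16,0],[0,0,0],0.4],[[0,0,0],[0,0,0],0.4]]'

```text
clock: 15.32
eef_pos: [0.5811, 0.2221, 0.033]
tool_rot: [-0.151, 0.988, -0.0, -0.0]
ft_force: [-0.7, -0.5, 5.2]
grip_width: 0.0449
grasp_force: 64.2
```

Request:
drive_tool --increments '[[[0.5,0.16,0],[0,0,0],0.4],[[0.5,0.16,0],[0,0,0],0.4],[[0,0,0],[0,0,0],0.4]]'

```text
clock: 15.57
eef_pos: [0.5819, 0.2223, 0.033]
tool_rot: [-0.151, 0.988, -0.0, -0.0]
ft_force: [-2.5, -0.7, 5.3]
grip_width: 0.0452
grasp_force: 64.3
```

```bash
python3 f.py
```

```text
t 15.57 pos [581.9 222.3  33. ] yaw -162.6 z [-0.001 -0.    -1.   ] F [-2.5 -0.7  5.3] T [-0.34  0.19 -0.02] w 45.2 gf 64.31477665901184 j [ 0.36  0.62  0.06  1.01 -0.    0.06]
fwd,lat -2.568885807406196 0.07923031072110698
```

Request:
drive_tool --increments '[[[0.4,0.13,0],[0,0,0],0.4],[[0.4,0.13,0],[0,0,0],0.4],[[0,0,0],[0,0,0],0.4]]'

```text
clock: 15.82
eef_pos: [0.5819, 0.2223, 0.033]
tool_rot: [-0.151, 0.988, -0.0, -0.001]
ft_force: [-4.4, -1.3, 6.7]
grip_width: 0.0447
grasp_force: 64.5
```

```bash
python3 f.py
```

```text
t 15.82 pos [581.9 222.3  33. ] yaw -162.59 z [-0.002 -0.001 -1.   ] F [-4.4 -1.3  6.7] T [-0.45  0.58  0.01] w 44.7 gf 64.48564767837524 j [ 0.36  0.63  0.06  1.01 -0.    0.06]
fwd,lat -4.616322974579821 0.09644051752464389
```

The panel stopped at x = 581.9, against the 581.7 expected at the fence, so it is home. I'll build the diagonal push now.

Request:
drive_tool --increments '[[[0.3,0.1,-0.1],[0,0,0],0.4],[[0.3,0.1,-0.1],[0,0,0],0.4],[[0.3,0.1,0],[0,0,0],0.4],[[0,0,0],[0,0,0],0.4],[[0,0,0],[0,0,0],0.4]]'

```text
clock: 16.23
eef_pos: [0.5819, 0.2223, 0.033]
tool_rot: [-0.151, 0.988, -0.0, -0.002]
ft_force: [-7.6, -1.6, 10.2]
grip_width: 0.0449
grasp_force: 64.8
```

```bash
python3 f.py
```

```text
t 16.23 pos [581.9 222.3  33. ] yaw -162.58 z [-0.003 -0.001 -1.   ] F [-7.6 -1.6 10.2] T [-0.67  0.98  0.07] w 44.9 gf 64.83330488204956 j [ 0.36  0.63  0.06  1.01 -0.    0.06]
fwd,lat -7.737299686117224 0.7523172495800894
```

Request:
drive_tool --increments '[[[0.35,0.1,0.05],[0,0,0],0.4],[[0.35,0.1,0.05],[0,0,0],0.4],[[0,0,0],[0,0,0],0.4],[[0,0,0],[0,0,0],0.4],[[0,0,0],[0,0,0],0.4]]'

```text
clock: 16.65
eef_pos: [0.5819, 0.2223, 0.033]
tool_rot: [-0.152, 0.988, -0.001, -0.002]
ft_force: [-8.0, -2.4, 10.0]
grip_width: 0.0447
grasp_force: 65.0
```

```bash
python3 f.py; python3 -c "
from h import *
for c in ('side',): 
  p=camera(c);cv2.imwrite('pics/c6.png',cv2.resize(p['image'][255:355,245:405],None,fx=4.5,fy=4.5,interpolation=cv2.INTER_CUBIC)[:,:,::-1])"; python3 f.py
```

```text
t 16.65 pos [581.9 222.3  33. ] yaw -162.57 z [-0.005 -0.002 -1.   ] F [-8.  -2.4 10. ] T [-0.67  1.19  0.1 ] w 44.7 gf 64.97410297393799 j [ 0.36  0.63  0.06  1.01 -0.    0.06]
fwd,lat -8.391305475562584 0.09386289841711326
t 16.7 pos [581.9 222.3  33. ] yaw -162.57 z [-0.005 -0.002 -1.   ] F [-9.1 -3.  10.4] T [-0.68  1.17  0.1 ] w 45.2 gf 64.97350215911865 j [0.36 0.63 0.06 1.01 0.   0.06]
fwd,lat -9.556210017266668 -0.12086232704036703
```

View pics/c6.png

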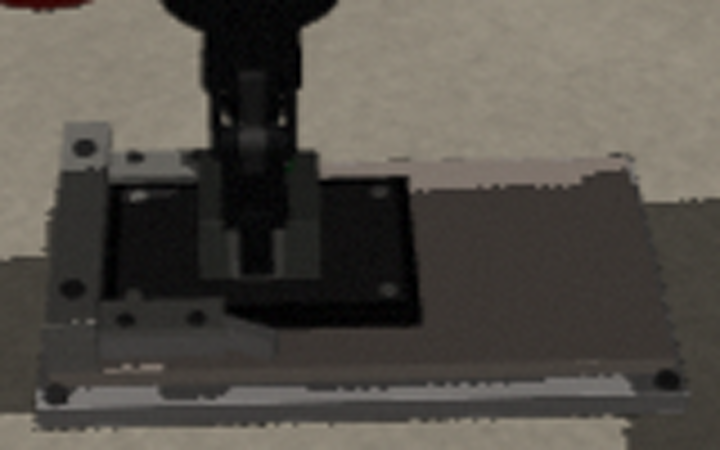

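The panel is in line between the guides and touching the fence at (108,240). The tool has tipped 0.3° under the load. I'll take that out and trim the push slightly.

Request:
drive_tool --increments '[[[0.2,0.06,0],[0.05,-0.15,0],0.4],[[0.2,0.06,0],[0.05,-0.15,0],0.4],[[0,0,0],[0,0,0],0.4],[[0,0,0],[0,0,0],0.4],[[0,0,0],[0,0,0],0.4],[[0,0,0],[0,0,0],0.4]]'

```text
clock: 17.2
eef_pos: [0.582, 0.2223, 0.033]
tool_rot: [-0.152, 0.988, -0.0, -0.0]
ft_force: [-8.7, -3.2, 11.3]
grip_width: 0.045
grasp_force: 65.1
```

```bash
python3 f.py; python3 -c "
from h import *
camera('side')"; python3 f.py
```

```text
t 17.2 pos [582.  222.3  33. ] yaw -162.57 z [-0. -0. -1.] F [-8.7 -3.2 11.3] T [-0.89  1.52  0.04] w 45.0 gf 65.10621070861816 j [ 0.37  0.62  0.06  1.01 -0.    0.06]
fwd,lat -9.257265106933907 -0.4820600499320866
t 17.25 pos [582.  222.3  33. ] yaw -162.57 z [-0. -0. -1.] F [-8.7 -3.1 12.4] T [-0.83  1.52  0.1 ] w 45.2 gf 65.10635733604431 j [ 0.37  0.62  0.06  1.01 -0.    0.06]
fwd,lat -9.215503568245666 -0.3531728048986684
```

Request:
drive_tool --increments '[[[0.2,0.07,0.15],[0,0,0],0.4],[[0.15,0.05,0.1],[0,0,0],0.4],[[0,0,0],[0,0,0],0.4],[[0,0,0],[0,0,0],0.4],[[0,0,0],[0,0,0],0.4],[[0,0,0],[0,0,0],0.4]]'

```text
clock: 17.75
eef_pos: [0.582, 0.2223, 0.033]
tool_rot: [-0.152, 0.988, -0.0, -0.0]
ft_force: [-9.0, -3.4, 11.2]
grip_width: 0.0448
grasp_force: 65.1
```

```bash
for i in 1 2 3; do python3 f.py; python3 -c "
from h import *
camera('side')"; done
```

```text
t 17.75 pos [582.  222.3  33. ] yaw -162.57 z [-0.001 -0.001 -1.   ] F [-9.  -3.4 11.2] T [-0.86  1.53  0.1 ] w 44.8 gf 65.06293058395386 j [ 0.36  0.62  0.06  1.01 -0.    0.06]
fwd,lat -9.570017920699536 -0.5920399718722225
t 17.8 pos [582.  222.3  33. ] yaw -162.57 z [-0.001 -0.001 -1.   ] F [-9.2 -2.3 10.3] T [-0.86  1.58  0.1 ] w 45.2 gf 65.06162881851196 j [ 0.37  0.62  0.06  1.01 -0.    0.06]
fwd,lat -9.491631788815585 0.5486641743600664
t 17.85 pos [581.9 222.3  33. ] yaw -162.57 z [-0.001 -0.001 -1.   ] F [-8.6 -3.9 10.9] T [-0.85  1.59  0.12] w 44.5 gf 65.06285548210144 j [ 0.37  0.62  0.06  1.01 -0.    0.06]
fwd,lat -9.34687558906111 -1.1996764266791868
```

Request:
drive_tool --increments '[[[0.2,0.06,0.06],[0,0,0],0.4],[[0.2,0.06,0.06],[0,0,0],0.4],[[0,0,0],[0,0,0],0.4],[[0,0,0],[0,0,0],0.4],[[0,0,0],[0,0,0],0.4],[[0,0,0],[0,0,0],0.4],[[0,0,0],[0,0,0],0.4],[[0,0,0],[0,0,0],0.4]]'

```text
clock: 18.57
eef_pos: [0.5819, 0.2223, 0.033]
tool_rot: [-0.152, 0.988, -0.0, -0.001]
ft_force: [-9.5, -2.7, 11.6]
grip_width: 0.0448
grasp_force: 65.0
```

```bash
for i in 1 2 3; do python3 f.py; python3 -c "
from h import *
camera('side')"; done
```

```text
t 18.57 pos [581.9 222.3  33. ] yaw -162.56 z [-0.002 -0.001 -1.   ] F [-9.5 -2.7 11.6] T [-0.8   1.71  0.1 ] w 44.8 gf 65.04394769668579 j [ 0.37  0.63  0.06  1.01 -0.    0.06]
fwd,lat -9.907153662021459 0.25109203870155117
t 18.62 pos [582.  222.3  33. ] yaw -162.57 z [-0.002 -0.001 -1.   ] F [-10.8  -3.1  11.9] T [-0.89  1.66  0.12] w 45.2 gf 65.0444769859314 j [ 0.36  0.63  0.06  1.01 -0.    0.06]
fwd,lat -11.20809789176062 0.22838244352830595
t 18.67 pos [582.  222.3  33. ] yaw -162.56 z [-0.002 -0.001 -1.   ] F [-10.8  -2.8  11. ] T [-0.88  1.63  0.07] w 45.0 gf 65.04384398460388 j [ 0.37  0.63  0.06  1.01 -0.    0.06]
fwd,lat -11.14166286086305 0.5891609852198618
```

The push is steady at about 10.7 N forward and 11 N down, and the panel is home.

```bash
python3 -c "from h import *;print(job_done())"
```

```text
the job is handed in; nothing more can be done
None
```

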